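# Reject the pastry roller that rocks

## Task

One of the two pastry rollers on the marble slab has a barrel that is out of true. Find it by feel: take a roller by its grip and roll it at least one full turn across the slab under a light press of about 8 N, following its rise and fall so that it neither lifts off nor bears on the slab with more than 18 N; the bad one must itself have been rolled so. Then set the bad roller gently down, standing, in the orange reject tray, leave the good one standing on the slab, and do not disturb the other things on the table.

Things in the scene. Friction and masses are not known exactly. Their poses are not given: they have to be found in the camera images.
- roller_1: pastry roller, 64 x 88 x 96 mm (x, y, z), 0.37 kg, one of two alike: wooden barrel in a steel fork, grip bar on top. One barrel of the two (not told which) is 2.3 mm off centre: it rises and falls 4.6 mm per turn. Starts on the slab's near half, leaning 9 degrees on its foot bars, which clear the slab by 4.8 mm when upright. Origin: bottom of the barrel under its axis; x = rolling direction
- roller_2: pastry roller, 64 x 88 x 96 mm (x, y, z), 0.37 kg, one of two alike: wooden barrel in a steel fork, grip bar on top. One barrel of the two (not told which) is 2.3 mm off centre: it rises and falls 4.6 mm per turn. Starts on the slab's near half, leaning 9 degrees on its foot bars, which clear the slab by 4.8 mm when upright. Origin: bottom of the barrel under its axis; x = rolling direction
- roller_1_barrel (a joint): turn of the barrel (32 mm across, 74 mm long) of roller_1 on its axle, rad; within 0.3 of zero at the start, grows as the roller rolls along its +x, 100 mm of rolling to a full turn. Its bearing drags (0.02 N m): it turns only while pressed on the slab with some 3 N or more, else it skids without turning
- roller_2_barrel (a joint): turn of the barrel (32 mm across, 74 mm long) of roller_2 on its axle, rad; within 0.3 of zero at the start, grows as the roller rolls along its +x, 100 mm of rolling to a full turn. Its bearing drags (0.02 N m): it turns only while pressed on the slab with some 3 N or more, else it skids without turning
- roller_1_grip (a point): centre of the dark wooden grip bar of roller_1, 83 mm above its origin; bar 20 mm thick (x), 64 mm long (y), 26 mm high. It stands on a spring in the fork that yields from 3 N on by 1 mm per 8 N, 9 mm in all. The fork's crossbar, 24 mm along x, has its top 31 mm below this point; only sleeves (15 mm wide, within the bar's width in x) rise between
- roller_2_grip (a point): centre of the dark wooden grip bar of roller_2, 83 mm above its origin; bar 20 mm thick (x), 64 mm long (y), 26 mm high. It stands on a spring in the fork that yields from 3 N on by 1 mm per 8 N, 9 mm in all. The fork's crossbar, 24 mm along x, has its top 31 mm below this point; only sleeves (15 mm wide, within the bar's width in x) rise between
- slab: fixed marble pastry slab, flat and level, 260 mm (its x) by 320 mm (its y), its top 20 mm above its origin; origin on the table under its centre
- reject_tray: fixed orange open tray, 212 x 164 mm over its lip, 45 mm high, inside 192 mm (its x) by 142 mm (its y), floor 4 mm above its origin; origin on the table under its centre
- cup: loose cream cup with a handle, 61 mm high, 88 mm across; origin under its centre; leave alone
- small_dish: loose small round dish with food on it, 90 mm across, 20 mm high; origin under its centre; leave alone
- dial_timer: loose white kitchen timer with a blue dial, 72 mm across, 37 mm high; origin under its centre; leave alone
Things that resemble listed ones, but are neither listed nor needed, are in the scene too. Leave any green look-alike of the roller_2 alone.

How it is judged:
On the way:
1. the untrue roller has been rolled (nearly) a full turn, 5.3 rad or more from zero, and is being pressed on the slab with 4 to 18 N ((value of joint roller_2_barrel above 5.3 rad or value of joint roller_2_barrel below -5.3 rad) and contact force between roller_2 and slab between 4 and 18 N), for 0.1 s.
At the end, for the whole second after the job is handed in: The untrue roller, its barrel turned 5 rad or more, stands at rest in the tray (origin within 90 mm in x and 60 mm in y of the tray's centre, under 20 mm above its origin); the true one stands at rest on the slab; both lean less than 0.3 rad (x of roller_2 in the frame of reject_tray between -0.09 and 0.09 m and y of roller_2 in the frame of reject_tray between -0.06 and 0.06 m and z of roller_2 in the frame of reject_tray below 0.02 m and linear speed of each of roller_2, roller_1 below 0.03 m/s and angle between each of roller_2, roller_1's own z axis and vertical below 0.3 rad and x of roller_1 in the frame of slab between -0.14 and 0.14 m and y of roller_1 in the frame of slab between -0.17 and 0.17 m and z of roller_1 in the frame of slab between 0.01 and 0.03 m and (value of joint roller_2_barrel above 5 rad or value of joint roller_2_barrel below -5 rad)); the robot touches nothing.
It fails at once if a roller bore on the slab with more than 18 N (contact force between any of roller_1, roller_2 and slab above 18 N).
It fails at once if a roller was dropped or pressed hard into the tray (over 25 N) (contact force between any of roller_1, roller_2 and reject_tray above 25 N).
It fails at once if the cup, the small dish or the timer was displaced by more than 2 cm (distance of any of cup, small_dish, dial_timer from where it was at the start of the episode above 0.02 m).
It also fails if it takes over 72 s, if anything falls off the work surface, if the arm or the gripper's body presses on something with over 40 N, if the wrist force passes 120 N, or if a joint passes its speed limit or range.

## Robot

A 7-joint arm with a two-finger parallel gripper is mounted at the origin on a cart in front of the work surface, level with it; the furniture and walls round the work are solid. World frame = base frame: x ahead of the robot, y to its left, z up, the work surface at z = 0. Lengths are in m, angles in rad, forces in N, time in s.
With the tool pointing down it reaches from about 0.425 to 0.925 m from the base axis. Payload 6.8 kg.
Tool frame: the origin (TCP) lies at the very end of the fingers, on their centre line; the grasp point (between the pads) lies 19 mm behind it; z points along the fingers, x is the direction in which the jaws open and shut, and the axes are right-handed (so a half turn about z gives the same grasp; the last joint's range is limited). The gripper opens to 85 mm and grips with 20 to 120 N. Pads are 22 mm wide; open, the fingers measure 114 mm over their backs; the gripper's body (76 mm by 85 mm) begins 54 mm behind the grasp point. The pads swing forward as they close: fully open they stand 13 mm farther back than shut.
Start: joints at [-1.455, 0.477, 0.022, 1.555, -0.011, 1.109, -0.083], TCP at [0.15, 0.658, 0.204] pointing down, gripper open.
Joint ranges: [-2.96, 2.96], [-0.34, 2.1], [-1.41, 1.46], [0.24, 2.44], [-1.37, 4.51], [0.17, 1.92], [-2.96, 2.96]. Speed limits (rad/s): [2.39, 2.39, 3.14, 3.14, 3.14, 3.14, 3.14].

## Interface

Orientations are given as a unit quaternion [w, x, y, z].
In Python, from station import bot gives the robot as it stands.
- The arm moves only by the shell command python3 -m creep 'ROWS' [FORCE]. ROWS is JSON, a list that holds one entry, the list of rows, each a list of 7 numbers: the shift along the tool's x, y, z in cm, then the turn, a rotation vector about the tool's x, y, z in rad, then the opening, from 0 (shut) to 1 (fully open). In form: [[[dx, dy, dz, wx, wy, wz, claw], ...]]. A call has 1 to 10 rows; each row is the pose to reach, as a shift and turn from the pose commanded when the call began, along the tool's axes at that moment; what a row does not reach only later rows make up. A row lasts 1/8 s, in which the tool goes at most 62.5 mm and 10.7 degrees, less where a joint would pass 70% of its speed; a pose out of reach is approached as far as the arm can. A call with a gripper value outside its range is refused whole. The fingers move at their own pace and stop on an object; FORCE is the grip in N (left out, the last holds). Time passes only in rows, so rows that repeat a pose let the fingers close. It gives the time, the measured TCP pose, the force and the opening at its end, in the units of the state.
- bot.get_obs(): the state, without advancing time (a new reading comes with each control period).
- bot.read_camera(name): name is "side" or "top"; returns (picture, depth): 480x640x3 uint8, blue, green, red; 480x640 float32, m along the optical axis (not along the pixel's ray), 0 where there is no reading.
- bot.calibration(name): a dict with "mtx" (3x3 intrinsics, pixels), "rvec" (rotation vector, rad) and "tvec" (3), from world to camera coordinates, as OpenCV has them. Camera axes: x right, y down, z forward; pixel columns grow to the right and rows downward; lengths in m; the calibration is good to about 2 mm. A picture is of the moment at which its call begins. calibration takes no time and is no camera call.
- bot.hand_in(): hands the job in, once; it reports no verdict.
Trained networks look in the newest picture that a camera, given by its name, has taken for a name from the list of things; names that differ only in an ending like _2 or _b are one class to them, and where a whole thing is asked for, a point or a joint stands for the part that bears it (a point fixed in the world has none). Each returns a list of dicts, best first, with "p" (0 to 1); they miss things now and then, are a little off and sometimes report something else, mostly with a low value. They report only what shows in the picture. A call takes as long as a camera call. They do not tell look-alikes from the thing itself.
- bot.find_in(camera, label): "xy" ([column, row] in pixels, amid what is visible of it).
- bot.silhouettes(camera, label): "mask" (480x640 bool, what is visible of it) and "xy" ([column, row] in pixels, amid what is visible of it).
The state is a dict: "t": time; "q": joint angles; "joint_vel": joint speeds; "joint_torque": joint torques, N m; "eef_pos": TCP position; "tool_rot": TCP orientation; "contact_force": force on the tool from outside, world axes, zero at the start; "torque": the same for the moment, N m; "gripper_width": opening from 0.0 (shut) to 1.0 (fully open).
Only numpy, scipy, OpenCV 4.12 (cv2) and the standard library are available. Lean on these libraries where they do the work, as an engineer would, in place of code of your own. Each camera call takes 0.05 s, during which the arm holds its last target.

## Working session

There is one attempt and no reset: what is moved stays moved. The work goes in short steps, Python scripts to look and compute and a shell command to move; the robot and the scene stay as the last step left them, time stands still between calls to the robot, and variables do not carry over. Pictures are saved under pics/ and viewed, and the job is handed in when it is done.

```bash
ls; mkdir -p pics; python3 - <<'E'
from station import bot
import cv2,json
o=bot.get_obs(); print(o)
for c in("top","side"):
    im,d=bot.read_camera(c); cv2.imwrite(f"pics/{c}0.png",im)
    print(c,bot.calibration(c))
E
```

```text
pics
{'t': 0.0, 'q': array([-1.45513551,  0.47779242,  0.02234162,  1.55646867, -0.01151372,
        1.10930163, -0.08308688]), 'joint_vel': array([ 0.00026982,  0.00173642, -0.00045788,  0.0012365 , -0.00083828,
       -0.00189122, -0.0001361 ]), 'joint_torque': array([-4.74828375e-04, -5.96441317e+01,  1.60755493e+00, -2.81205779e+01,
        1.23969352e-02,  9.25613742e-03, -6.29503532e-06]), 'eef_pos': array([0.14965255, 0.65753185, 0.20292368]), 'tool_rot': array([ 6.22244353e-04,  7.81623671e-01,  6.23749620e-01, -6.79009995e-04]), 'contact_force': array([ 0.14270059, -0.07379757,  0.14150372]), 'torque': array([-0.00821739, -0.06117115, -0.01636089]), 'gripper_width': 0.9958119764551807}
top {'mtx': array([[581.7136509 ,   0.        , 316.76240177],
       [  0.        , 581.7136509 , 243.17797491],
       [  0.        ,   0.        ,   1.        ]]), 'rvec': array([ 2.1463598, -2.1540169,  0.1481344]), 'tvec': array([-0.00183617,  0.58369992,  1.53749293])}
side {'mtx': array([[487.89808923,   0.        , 323.82187455],
       [  0.        , 487.89808923, 240.69849853],
       [  0.        ,   0.        ,   1.        ]]), 'rvec': array([ 2.24772772, -0.32493786,  0.17926647]), 'tvec': array([-0.53737815,  0.15121012,  1.15904517])}
```

View pics/top0.png

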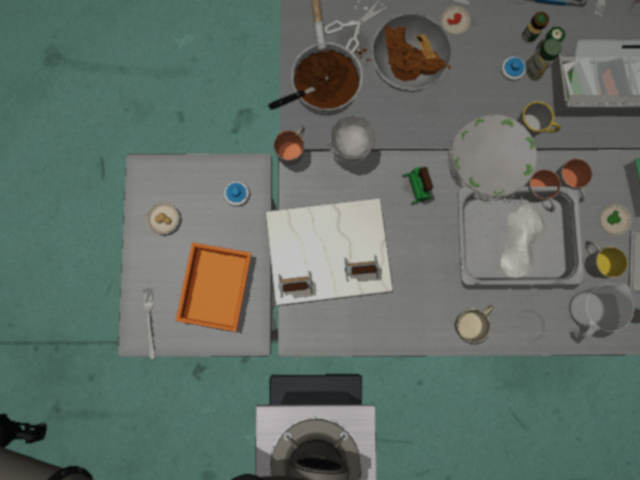

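View pics/side0.png

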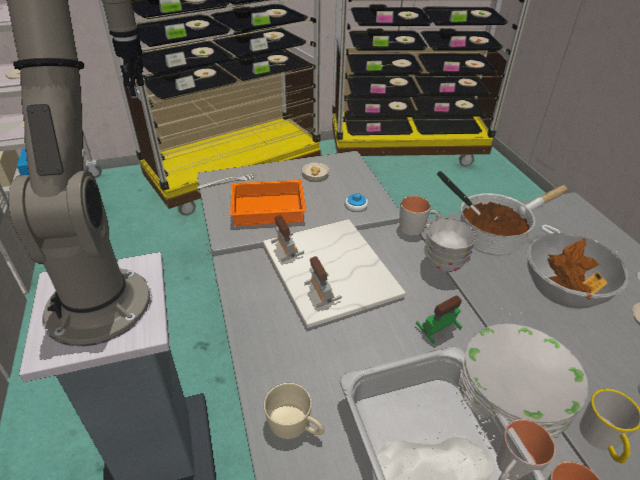

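```bash
cat > h.py <<'E'
from station import bot
import cv2,numpy as np
from scipy.spatial.transform import Rotation as R
def cal(c):
    k=bot.calibration(c); Rm=cv2.Rodrigues(k["rvec"])[0]; return k["mtx"],Rm,np.asarray(k["tvec"]).ravel()
def proj(c,P):
    k=bot.calibration(c); return cv2.projectPoints(np.float64(P).reshape(-1,1,3),k["rvec"],k["tvec"],k["mtx"],None)[0].reshape(-1,2)
def cloud(c,d,mask=None):
    K,Rm,t=cal(c); v,u=np.nonzero((d>0) if mask is None else (mask&(d>0)))
    z=d[v,u]; p=np.stack([(u-K[0,2])/K[0,0]*z,(v-K[1,2])/K[1,1]*z,z],1)
    return (p-t)@Rm, np.stack([u,v],1)
def ray(c,uv,z):
    K,Rm,t=cal(c); C=-Rm.T@t; dr=Rm.T@np.array([(uv[0]-K[0,2])/K[0,0],(uv[1]-K[1,2])/K[1,1],1]); s=(z-C[2])/dr[2]; return C+s*dr
def tool():
    o=bot.get_obs(); q=o["tool_rot"]; return o["eef_pos"],R.from_quat([q[1],q[2],q[3],q[0]])
E
python3 - <<'E'
from h import *
np.set_printoptions(precision=4,suppress=True)
p,r=tool(); print(r.as_matrix()); print(proj("top",p),proj("side",p))
D={}
for c in("top","side"):
    im,d=bot.read_camera(c)
    D[c]=d
    for l in("roller_1","roller_1_grip","slab","reject_tray","cup","small_dish","dial_timer"):
        for s in bot.silhouettes(c,l):
            P,_=cloud(c,d,s["mask"])
            print(c,l,round(s["p"],2),s["xy"],s["mask"].sum(),np.median(P,0) if len(P) else None, P.max(0) if len(P) else None)
            if l in("slab","reject_tray") and s["p"]>.4:
                np.save(f"{c}_{l}.npy",s["mask"])
    np.save(c+"_d.npy",d); cv2.imwrite(f"pics/{c}raw.png",im)
E
```

```text
[[ 0.2219  0.9751 -0.0003]
 [ 0.9751 -0.2219 -0.0017]
 [-0.0017  0.0001 -1.    ]]
[[ 33.7888 418.945 ]] [[140.0143 103.1208]]
top roller_1 0.94 [421.7, 182.0] 673 [ 0.7418 -0.2863  0.0517] [ 0.805  -0.2542  0.1043]
top roller_1 0.81 [360.6, 263.6] 429 [ 0.5098 -0.1201  0.077 ] [ 0.5489 -0.077   0.1257]
top roller_1 0.77 [293.3, 283.0] 450 [0.4684 0.0546 0.0752] [0.5055 0.1019 0.1253]
top roller_1_grip 0.57 [360.1, 265.9] 457 [ 0.5108 -0.1195  0.0751] [ 0.5489 -0.0754  0.1257]
top slab 0.77 [328.5, 249.7] 10406 [ 0.5729 -0.0345  0.0212] [0.8162 0.1651 0.1168]
top reject_tray 0.6 [212.3, 287.4] 5024 [0.4679 0.28   0.0082] [0.5909 0.3852 0.0611]
top cup 0.63 [470.5, 324.4] 1035 [ 0.3624 -0.4261  0.0128] [ 0.4128 -0.3704  0.0698]
top small_dish 0.64 [162.0, 220.1] 758 [0.6594 0.4254 0.0143] [0.7014 0.468  0.0295]
top dial_timer 0.96 [236.0, 194.6] 548 [0.727  0.2193 0.0229] [0.77   0.2605 0.0451]
top dial_timer 0.5 [471.9, 322.7] 1079 [ 0.365  -0.427   0.0119] [ 0.4166 -0.3704  0.0698]
side roller_1 0.74 [285.4, 239.6] 533 [0.4652 0.0241 0.0699] [0.5032 0.1    0.119 ]
side roller_1 0.59 [441.1, 317.1] 946 [ 0.7371 -0.3021  0.0501] [ 0.8257 -0.2106  0.0993]
side roller_1 0.58 [320.1, 282.1] 741 [ 0.5065 -0.1514  0.0692] [ 0.5532 -0.036   0.1191]
side roller_1_grip 0.86 [317.4, 282.3] 732 [ 0.5067 -0.1519  0.0697] [ 0.5505 -0.036   0.1191]
side slab 0.71 [339.1, 273.1] 8233 [ 0.574  -0.0694  0.0204] [0.7233 0.1553 0.1166]
side reject_tray 0.74 [265.5, 200.6] 3088 [0.4653 0.2913 0.0158] [0.5965 0.4409 0.1168]
side cup 0.83 [288.7, 410.8] 2290 [ 0.3667 -0.4065  0.0266] [ 0.4227 -0.3308  0.0648]
side small_dish 0.66 [315.5, 169.2] 366 [0.6581 0.4214 0.0133] [0.7142 0.4922 0.0236]
side small_dish 0.57 [280.5, 243.7] 55 [0.4617 0.0501 0.0407] [0.4671 0.0865 0.064 ]
side dial_timer 0.61 [359.0, 201.1] 348 [0.7235 0.2031 0.0205] [0.7651 0.273  0.0425]
```

```bash
python3 - <<'E'
from h import *
np.set_printoptions(precision=4,suppress=True)
t=cv2.imread("pics/topraw.png"); s=cv2.imread("pics/sideraw.png")
a=cv2.resize(t[235:310,265:395],None,fx=5,fy=5,interpolation=cv2.INTER_CUBIC)
b=cv2.resize(s[200:320,250:370],None,fx=5,fy=5,interpolation=cv2.INTER_CUBIC)
cv2.imwrite("pics/ta.png",a);cv2.imwrite("pics/sb.png",b)
for c in("top","side"):
    d=np.load(c+"_d.npy"); P,uv=cloud(c,d)
    # slab top pts
    m=(P[:,0]>.35)&(P[:,0]<.8)&(P[:,1]>-.25)&(P[:,1]<.17)&(P[:,2]>.012)&(P[:,2]<.03)
    r=cv2.minAreaRect(P[m][:,:2].astype(np.float32)); print(c,"slab",r, np.median(P[m][:,2]))
    for n,x0,y0 in(("A",.47,.055),("B",.51,-.12)):
        for lo,hi in((.09,.14),(.06,.085),(.035,.06)):
            m=(abs(P[:,0]-x0)<.07)&(abs(P[:,1]-y0)<.07)&(P[:,2]>lo)&(P[:,2]<hi)
            Q=P[m]
            if len(Q)<8: continue
            r=cv2.minAreaRect(Q[:,:2].astype(np.float32)); print(c,n,lo,len(Q),Q.mean(0),r)
    m=(P[:,0]>.3)&(P[:,0]<.65)&(P[:,1]>.17)&(P[:,1]<.42)&(P[:,2]>.03)&(P[:,2]<.06)
    print(c,"tray",cv2.minAreaRect(P[m][:,:2].astype(np.float32)),np.percentile(P[m][:,2],95))
E
```

```text
top slab ((0.5734044313430786, -0.03930439054965973), (0.41228386759757996, 0.4387483596801758), 89.3426742553711) 0.021160386796306566
top A 0.09 199 [0.4616 0.0538 0.115 ] ((0.462047278881073, 0.05438794195652008), (0.02194368652999401, 0.062351249158382416), 6.7634968757629395)
top A 0.06 119 [0.471  0.0529 0.0724] ((0.46789371967315674, 0.054919805377721786), (0.023592058569192886, 0.08728022128343582), 5.783527374267578)
top A 0.035 118 [0.4863 0.0574 0.0456] ((0.47345495223999023, 0.05609118565917015), (0.059515032917261124, 0.08953792601823807), 7.345272064208984)
top B 0.09 202 [ 0.5046 -0.1228  0.1146] ((0.5055044293403625, -0.12368825078010559), (0.0222725011408329, 0.06360343843698502), 4.573666095733643)
top B 0.06 111 [ 0.5141 -0.1177  0.0723] ((0.5124087333679199, -0.12307395040988922), (0.023867357522249222, 0.08665309846401215), 5.741807460784912)
top B 0.035 92 [ 0.528  -0.1162  0.0437] ((0.5174077153205872, -0.121408611536026), (0.06002936139702797, 0.0887405127286911), 5.467648506164551)
top tray ((0.46740496158599854, 0.27493831515312195), (0.16647982597351074, 0.
[... 526 characters left out ...]
0435] ((0.48221853375434875, 0.051271505653858185), (0.04547419026494026, 0.0940990075469017), 5.912775993347168)
side B 0.09 246 [ 0.5042 -0.1354  0.1107] ((0.5050784349441528, -0.1287730634212494), (0.02014399878680706, 0.06661124527454376), 6.229426860809326)
side B 0.06 190 [ 0.5097 -0.1449  0.0707] ((0.5116196274757385, -0.12712982296943665), (0.024094605818390846, 0.09179965406656265), 6.437013626098633)
side B 0.035 191 [ 0.514  -0.147   0.0438] ((0.5242884159088135, -0.1278258115053177), (0.04773998633027077, 0.09063363820314407), 4.208178997039795)
side tray ((0.46804848313331604, 0.2698410749435425), (0.17112769186496735, 0.21444906294345856), 79.56598663330078) 0.04843815942347233
```

```bash
sleep 0
cat >> h.py <<'E'
np.set_printoptions(precision=4,suppress=True)
def ori(yaw,lean):
    """tool x along yaw (deg); lean deg: tool body tilted toward -x (lean>0)"""
    y=np.radians(yaw); l=np.radians(lean); u=np.array([np.cos(y),np.sin(y),0]); k=np.array([0,0,1.])
    x=np.cos(l)*u+np.sin(l)*k; z=np.sin(l)*u-np.cos(l)*k
    return R.from_matrix(np.stack([x,np.cross(z,x),z],1))
def row(P,yaw,lean,base=None):
    p,r=base if base is not None else tool()
    rr=ori(yaw,lean); d=r.inv().apply(np.asarray(P)-p)*100
    print("P",P,"row",d.round(2),(r.inv()*rr).as_rotvec().round(3))
def gp(c,yaw,lean,up=0,back=0.019):
    """TCP for grip centre c, withdrawn up metres along tool z"""
    return np.asarray(c)+ori(yaw,lean).as_matrix()[:,2]*(back-up)
E
python3 - <<'E'
from h import *
row([.45,.40,.22],40,0)
row([.4635,.0525,.20],6.8,0)
row(gp([.4635,.0525,.1027],6.8,9,.07),6.8,9)
E
```

```text
P [0.45, 0.4, 0.22] row [-18.51  35.    -1.61] [-0.    -0.     0.649]
P [0.4635, 0.0525, 0.2] row [-52.1   44.03   0.39] [-0.    -0.     1.228]
P [0.4556 0.0516 0.1531] row [-52.36  43.28   5.08] [-0.097  0.137  1.226]
```

```bash
python3 -m creep '[[[-9,17.5,-1,0,0,0.3,1],[-18.5,35,-1.5,0,0,0.65,1],[-18.5,35,-1.5,0,0,0.65,1],[-18.5,35,-1.5,0,0,0.65,1],[-18.5,35,-1.5,0,0,0.65,1],[-18.5,35,-1.5,0,0,0.65,1],[-18.5,35,-1.5,0,0,0.65,1],[-35,39,-1,0,0,0.94,1],[-52,44,0,0,0,1.228,1],[-52,44,0,0,0,1.228,1]]]' 40; python3 -c "
from h import *
print(bot.get_obs()['q'])
row([.4635,.0525,.20],6.8,0)
row(gp([.4635,.0525,.1027],6.8,9,.07),6.8,9)"
```

```text
t: 2.15
eef_pos: [0.4565, 0.211, 0.2114]
tool_rot: [-0.0, 0.998, 0.064, 0.0]
contact_force: [0.8, -0.1, -0.5]
gripper_width: 1.002
[-0.9461  0.1881  0.4468  1.9755 -0.0966  0.9974 -0.3254]
P [0.4635, 0.0525, 0.2] row [-1.33 15.81  1.13] [-0.    -0.001  0.01 ]
P [0.4556 0.0516 0.1531] row [-2.13 15.8   5.82] [-0.001  0.156  0.01 ]
```

```bash
python3 -m creep '[[[-1,6,2,0,0,0.01,1],[-2.1,12,4,0,0.1,0.01,1],[-2.1,15.8,5.8,0,0.156,0.01,1],[-2.1,15.8,5.8,0,0.156,0.01,1],[-2.1,15.8,5.8,0,0.156,0.01,1],[-2.1,15.8,5.8,0,0.156,0.01,1]]]' 40; python3 -c "
from h import *
print(bot.get_obs()['q'])
row(gp([.4635,.0525,.1027],6.8,9,.07),6.8,9)
row(gp([.4635,.0525,.1027],6.8,9,.0),6.8,9)
for c in('top','side'):
  im,d=bot.read_camera(c); cv2.imwrite(f'pics/{c}1.png',im)
s=cv2.imread('pics/side1.png');cv2.imwrite('pics/side1z.png',cv2.resize(s[100:320,200:400],None,fx=2.7,fy=2.7))
"
```

```text
t: 2.9
eef_pos: [0.4578, 0.055, 0.1539]
tool_rot: [-0.005, 0.995, 0.063, 0.078]
contact_force: [0.9, 0.1, 0.5]
gripper_width: 0.995
[-0.7749  0.0938  0.5419  2.2471 -0.052   0.6582 -0.0735]
P [0.4556 0.0516 0.1531] row [-0.27  0.31  0.04] [-0.002 -0.     0.008]
P [0.4665 0.0529 0.0839] row [-0.27  0.33  7.04] [-0.002 -0.     0.008]
```

View pics/side1z.png

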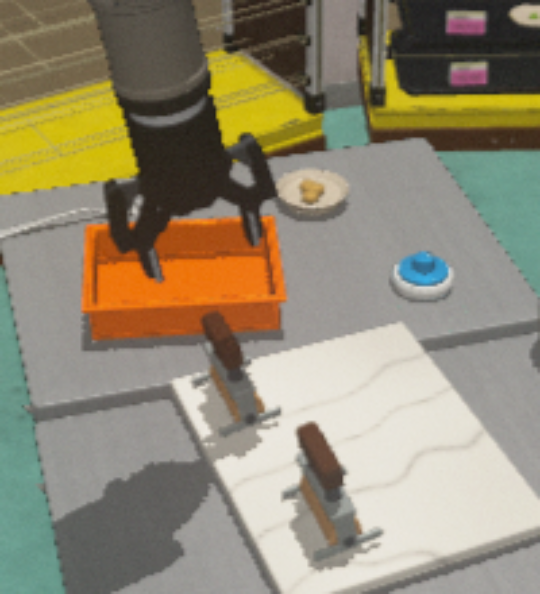

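```bash
python3 -c "
from h import *
print(proj('side',[[.4578,.055,.154],[.4635,.0525,.1027]]))
p,r=tool();Rm=r.as_matrix()
for c in('side','top'):
  im=cv2.imread(f'pics/{c}1.png')
  for P,col in (([.4578,.055,.154],(0,0,255)),([.4635,.0525,.1027],(0,255,0)),([.507,-.125,.1027],(0,255,0))):
    for s in(-.032,.032,0):
      u=proj(c,np.array(P)+s*Rm[:,1])[0]; cv2.circle(im,tuple(int(round(x*16)) for x in u),16,col,-1,shift=4)
    for s in(-.04,.04):
      u=proj(c,np.array(P)+s*Rm[:,0])[0]; cv2.circle(im,tuple(int(round(x*16)) for x in u),16,(255,0,0),-1,shift=4)
  cc=im[180:310,240:370] if c=='side' else im[215:345,250:400]
  cv2.imwrite(f'pics/{c}1p.png',cv2.resize(cc,None,fx=4.5,fy=4.5,interpolation=cv2.INTER_CUBIC))
"
```

```text
[[278.3633 208.442 ]
 [281.5796 224.9952]]
```

View pics/side1p.png

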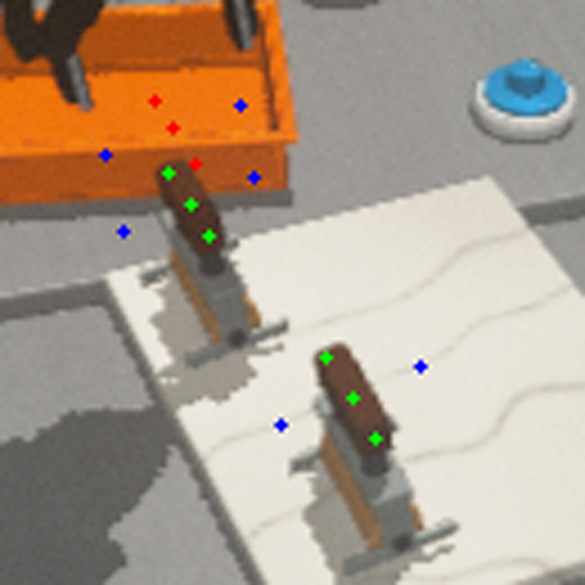

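View pics/top1p.png

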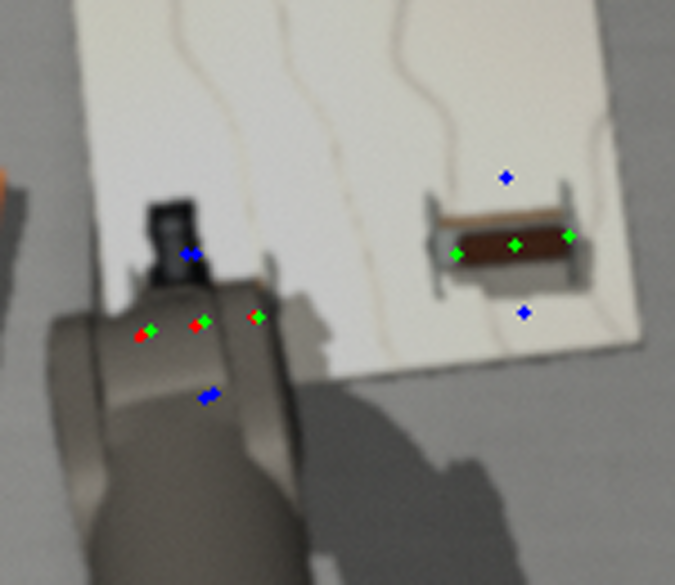

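```bash
python3 -m creep '[[[-0.2,0.2,2,0,0,0.008,1],[-0.2,0.2,4,0,0,0.008,1],[-0.2,0.2,5.5,0,0,0.008,1],[-0.2,0.2,6.5,0,0,0.008,1],[-0.2,0.2,7,0,0,0.008,1],[-0.2,0.2,7,0,0,0.008,1]]]' 40; python3 -c "
from h import *
row(gp([.4635,.0525,.1027],6.8,9,.0),6.8,9)
"
```

```text
t: 3.75
eef_pos: [0.4659, 0.0528, 0.0838]
tool_rot: [-0.006, 0.995, 0.058, 0.078]
contact_force: [0.3, -0.8, 0.1]
gripper_width: 1.001
P [0.4665 0.0529 0.0839] row [ 0.06 -0.   -0.01] [-0.002  0.001 -0.002]
```

```bash
python3 -m creep '[[[0.05,0,0,0,0,0,0.4],[0.05,0,0,0,0,0,0.3],[0.05,0,0,0,0,0,0.2],[0.05,0,0,0,0,0,0.1],[0.05,0,0,0,0,0,0],[0.05,0,0,0,0,0,0]]]' 40
```

```text
t: 4.5
eef_pos: [0.4665, 0.0528, 0.084]
tool_rot: [-0.006, 0.995, 0.058, 0.078]
contact_force: [-0.9, -1.0, 2.9]
gripper_width: 0.209
```

```bash
python3 -m creep '[[[0,0,0,0,0,0,0],[0,0,-0.3,0,0,0,0],[0,0,-0.7,0,-0.05,0,0],[0,0,-1,0,-0.1,0,0],[0,0,-1,0,-0.157,0,0],[0,0,-1,0,-0.157,0,0],[0,0,-1,0,-0.157,0,0]]]' 40;python3 -c "
from h import *
im,d=bot.read_camera('side');cv2.imwrite('pics/s2.png',cv2.resize(im[170:300,230:360],None,fx=4,fy=4,interpolation=cv2.INTER_CUBIC))
p,r=tool(); print(r.as_matrix()); o=bot.get_obs(); print(o['contact_force'],o['torque'],o['gripper_width'])
row([p[0],p[1],p[2]],6.4,0)
"
```

```text
t: 5.38
eef_pos: [0.4638, 0.0522, 0.0933]
tool_rot: [-0.001, 0.998, 0.058, -0.001]
contact_force: [-0.4, 1.1, -4.4]
gripper_width: 0.213
[[ 0.9932  0.1162 -0.0019]
 [ 0.1162 -0.9932  0.0017]
 [-0.0017 -0.0019 -1.    ]]
[-0.5623 -0.3816 -3.5079] [-0.0034 -0.0023 -0.0035] 0.20988400000907398
P [np.float64(0.46376613589519705), np.float64(0.05228104207789943), np.float64(0.09336835514247305)] row [0. 0. 0.] [-0.002  0.002  0.005]
```

View pics/s2.png

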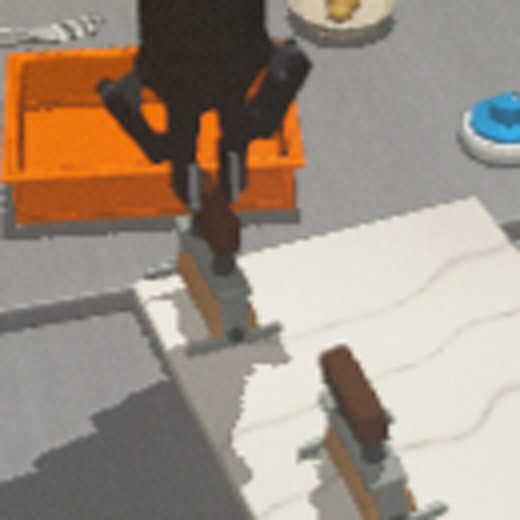

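```bash
python3 -m creep '[[[0.2,0,0.2,0,0,0.005,0],[0.5,0,0.4,0,0,0.005,0],[0.5,0,0.5,0,0,0.005,0],[0.5,0,0.54,0,0,0.005,0],[0.5,0,0.58,0,0,0.005,0],[0.5,0,0.62,0,0,0.005,0]]]' 40
```

```text
t: 6.18
eef_pos: [0.4697, 0.0531, 0.0876]
tool_rot: [-0.001, 0.998, 0.056, -0.001]
contact_force: [-0.4, 1.0, -3.0]
gripper_width: 0.213
```

```bash
python3 -m creep '[[[0,0,0.04,0,0,0,0],[0,0,0.08,0,0,0,0],[0,0,0.11,0,0,0,0]]]' 40;  python3 -m creep '[[[0,0,0.03,0,0,0,0],[0,0,0.06,0,0,0,0]]]' 40
```

```text
t: 6.55
eef_pos: [0.4697, 0.0531, 0.0864]
tool_rot: [-0.001, 0.998, 0.056, -0.001]
contact_force: [-0.9, -0.9, -4.3]
gripper_width: 0.214
t: 6.8
eef_pos: [0.4697, 0.0531, 0.0858]
tool_rot: [-0.001, 0.998, 0.056, -0.001]
contact_force: [-0.0, 0.6, -3.3]
gripper_width: 0.215
```

```bash
for i in 1 2 3; do python3 -m creep '[[[0,0,0.03,0,0,0,0],[0,0,0.05,0,0,0,0]]]' 40; done; python3 -c "
from h import *
print([bot.get_obs()['contact_force'][2] for i in range(5)])"
```

```text
t: 7.05
eef_pos: [0.4697, 0.0532, 0.0853]
tool_rot: [-0.001, 0.998, 0.056, -0.001]
contact_force: [-0.2, 0.3, -3.2]
gripper_width: 0.212
t: 7.3
eef_pos: [0.47, 0.0532, 0.0851]
tool_rot: [-0.001, 0.998, 0.056, -0.0]
contact_force: [-0.8, -0.5, -0.7]
gripper_width: 0.212
t: 7.55
eef_pos: [0.4702, 0.0532, 0.0847]
tool_rot: [-0.001, 0.998, 0.056, -0.0]
contact_force: [-0.8, -0.1, 4.3]
gripper_width: 0.21
[np.float64(4.323023963113283), np.float64(4.323023963113283), np.float64(4.323023963113283), np.float64(4.323023963113283), np.float64(4.323023963113283)]
```

```bash
for i in 1 2; do python3 -m creep '[[[0.15,0,0,0,0,0,0],[0.3,0,0,0,0,0,0],[0.3,0,0,0,0,0,0]]]' 40; done
```

```text
t: 7.92
eef_pos: [0.4725, 0.0535, 0.0845]
tool_rot: [-0.001, 0.998, 0.056, -0.001]
contact_force: [-2.7, -0.8, 6.5]
gripper_width: 0.212
t: 8.3
eef_pos: [0.4758, 0.0538, 0.0847]
tool_rot: [-0.001, 0.998, 0.056, -0.001]
contact_force: [-2.7, -1.4, 9.0]
gripper_width: 0.214
```

```bash
python3 -m creep '[[[0.15,0,-0.04,0,0,0,0],[0.3,0,-0.07,0,0,0,0],[0.3,0,-0.07,0,0,0,0]]]' 40;  python3 -m creep '[[[0.15,0,-0.01,0,0,0,0],[0.3,0,-0.02,0,0,0,0],[0.3,0,-0.02,0,0,0,0]]]' 40
```

```text
t: 8.68
eef_pos: [0.4788, 0.0541, 0.0853]
tool_rot: [-0.001, 0.998, 0.056, -0.001]
contact_force: [-2.4, 0.1, 5.5]
gripper_width: 0.212
t: 9.05
eef_pos: [0.4819, 0.0545, 0.0856]
tool_rot: [-0.001, 0.998, 0.056, -0.001]
contact_force: [-1.4, 0.6, 6.8]
gripper_width: 0.212
```

```bash
python3 -m creep '[[[0.15,0,-0.03,0,0,0,0],[0.3,0,-0.06,0,0,0,0],[0.3,0,-0.06,0,0,0,0]]]' 40;  python3 -m creep '[[[0.15,0,-0.02,0,0,0,0],[0.3,0,-0.04,0,0,0,0],[0.3,0,-0.04,0,0,0,0]]]' 40
```

```text
t: 9.43
eef_pos: [0.4849, 0.0548, 0.0861]
tool_rot: [-0.001, 0.998, 0.056, -0.001]
contact_force: [-0.8, -0.7, 4.1]
gripper_width: 0.211
t: 9.8
eef_pos: [0.4879, 0.0551, 0.0864]
tool_rot: [-0.001, 0.998, 0.056, -0.0]
contact_force: [-1.1, -0.2, 5.7]
gripper_width: 0.211
```

```bash
python3 -m creep '[[[0.2,0,-0.03,0,0,0,0],[0.4,0,-0.06,0,0,0,0],[0.4,0,-0.06,0,0,0,0]]]' 40;  python3 -m creep '[[[0.2,0,-0.025,0,0,0,0],[0.4,0,-0.05,0,0,0,0],[0.4,0,-0.05,0,0,0,0]]]' 40
```

```text
t: 10.18
eef_pos: [0.4919, 0.0556, 0.0868]
tool_rot: [-0.001, 0.998, 0.056, -0.0]
contact_force: [0.1, -0.7, 2.5]
gripper_width: 0.213
t: 10.55
eef_pos: [0.4955, 0.056, 0.0871]
tool_rot: [-0.001, 0.998, 0.056, -0.001]
contact_force: [-1.3, -0.6, 0.1]
gripper_width: 0.211
```

```bash
python3 -m creep '[[[0,0,0.05,0,0,0,0],[0.1,0,0.05,0,0,0,0],[0.3,0,0.04,0,0,0,0],[0.3,0,0.04,0,0,0,0]]]' 40;  python3 -m creep '[[[0.15,0,0,0,0,0,0],[0.3,0,0,0,0,0,0],[0.3,0,0,0,0,0,0]]]' 40
```

```text
t: 11.05
eef_pos: [0.4989, 0.0564, 0.087]
tool_rot: [-0.001, 0.998, 0.056, -0.0]
contact_force: [-1.3, -0.1, 1.6]
gripper_width: 0.21
t: 11.42
eef_pos: [0.5017, 0.0567, 0.0869]
tool_rot: [-0.001, 0.998, 0.056, -0.0]
contact_force: [-1.5, -0.8, 1.9]
gripper_width: 0.211
```

```bash
python3 -m creep '[[[0.1,0,0.03,0,0,0,0],[0.3,0,0.05,0,0,0,0],[0.4,0,0.06,0,0,0,0],[0.4,0,0.06,0,0,0,0]]]' 40;  python3 -m creep '[[[0.2,0,0.02,0,0,0,0],[0.4,0,0.04,0,0,0,0],[0.4,0,0.04,0,0,0,0]]]' 40
```

```text
t: 11.92
eef_pos: [0.5059, 0.0571, 0.0864]
tool_rot: [-0.001, 0.998, 0.056, -0.0]
contact_force: [0.6, -0.4, 3.3]
gripper_width: 0.211
t: 12.3
eef_pos: [0.51, 0.0576, 0.086]
tool_rot: [-0.001, 0.998, 0.056, -0.0]
contact_force: [-0.6, -0.6, 4.4]
gripper_width: 0.212
```

```bash
python3 -m creep '[[[0.2,0,0.03,0,0,0,0],[0.4,0,0.055,0,0,0,0],[0.5,0,0.07,0,0,0,0],[0.5,0,0.07,0,0,0,0]]]' 40;  python3 -m creep '[[[0.2,0,0.03,0,0,0,0],[0.4,0,0.06,0,0,0,0],[0.5,0,0.07,0,0,0,0],[0.5,0,0.07,0,0,0,0]]]' 40
```

```text
t: 12.8
eef_pos: [0.5148, 0.0582, 0.0853]
tool_rot: [-0.001, 0.998, 0.056, -0.0]
contact_force: [0.0, -0.6, 5.1]
gripper_width: 0.213
t: 13.3
eef_pos: [0.5198, 0.0587, 0.0846]
tool_rot: [-0.001, 0.998, 0.056, -0.0]
contact_force: [0.5, -1.6, 5.0]
gripper_width: 0.208
```

```bash
python3 -m creep '[[[0.2,0,0.03,0,0,0,0],[0.4,0,0.055,0,0,0,0],[0.5,0,0.07,0,0,0,0],[0.5,0,0.07,0,0,0,0]]]' 40;  python3 -m creep '[[[0.2,0,0.03,0,0,0,0],[0.4,0,0.055,0,0,0,0],[0.5,0,0.065,0,0,0,0],[0.5,0,0.065,0,0,0,0]]]' 40
```

```text
t: 13.8
eef_pos: [0.5248, 0.0593, 0.0839]
tool_rot: [-0.001, 0.998, 0.056, -0.0]
contact_force: [0.2, -1.6, 5.2]
gripper_width: 0.213
t: 14.3
eef_pos: [0.5297, 0.0598, 0.0832]
tool_rot: [-0.001, 0.998, 0.056, -0.0]
contact_force: [-0.1, -1.0, 4.7]
gripper_width: 0.209
```

```bash
python3 -m creep '[[[0.2,0,0.025,0,0,0,0],[0.4,0,0.045,0,0,0,0],[0.5,0,0.053,0,0,0,0],[0.5,0,0.053,0,0,0,0]]]' 40;  python3 -m creep '[[[0.2,0,0.015,0,0,0,0],[0.4,0,0.03,0,0,0,0],[0.5,0,0.033,0,0,0,0],[0.5,0,0.033,0,0,0,0]]]' 40
```

```text
t: 14.8
eef_pos: [0.5345, 0.0603, 0.0827]
tool_rot: [-0.001, 0.998, 0.056, -0.0]
contact_force: [0.1, -0.7, 5.4]
gripper_width: 0.214
t: 15.3
eef_pos: [0.5392, 0.0608, 0.0822]
tool_rot: [-0.001, 0.998, 0.056, -0.001]
contact_force: [-1.3, -1.3, 4.4]
gripper_width: 0.211
```

```bash
python3 -m creep '[[[0.2,0,0,0,0,0,0],[0.4,0,0.005,0,0,0,0],[0.5,0,0.005,0,0,0,0],[0.5,0,0.005,0,0,0,0]]]' 40;  python3 -m creep '[[[0.2,0,-0.005,0,0,0,0],[0.4,0,-0.01,0,0,0,0],[0.5,0,-0.01,0,0,0,0],[0.5,0,-0.01,0,0,0,0]]]' 40
```

```text
t: 15.8
eef_pos: [0.5442, 0.0614, 0.0821]
tool_rot: [-0.001, 0.998, 0.056, -0.001]
contact_force: [-1.3, -1.5, 3.3]
gripper_width: 0.211
t: 16.3
eef_pos: [0.5493, 0.062, 0.0823]
tool_rot: [-0.001, 0.998, 0.056, -0.001]
contact_force: [-1.2, -1.3, 3.3]
gripper_width: 0.216
```

```bash
python3 -m creep '[[[0.2,0,-0.0,0,0,0,0],[0.4,0,-0.01,0,0,0,0],[0.5,0,-0.015,0,0,0,0],[0.5,0,-0.015,0,0,0,0]]]' 40;  python3 -m creep '[[[0.2,0,-0.015,0,0,0,0],[0.4,0,-0.03,0,0,0,0],[0.5,0,-0.04,0,0,0,0],[0.5,0,-0.04,0,0,0,0]]]' 40
```

```text
t: 16.8
eef_pos: [0.5544, 0.0626, 0.0825]
tool_rot: [-0.001, 0.998, 0.056, -0.0]
contact_force: [-1.9, -2.3, 4.0]
gripper_width: 0.215
t: 17.3
eef_pos: [0.5594, 0.0632, 0.0829]
tool_rot: [-0.001, 0.998, 0.056, -0.0]
contact_force: [-2.6, -1.9, 4.8]
gripper_width: 0.217
```

```bash
python3 -m creep '[[[0.2,0,-0.02,0,0,0,0],[0.4,0,-0.045,0,0,0,0],[0.5,0,-0.058,0,0,0,0],[0.5,0,-0.058,0,0,0,0]]]' 40;  python3 -m creep '[[[0.2,0,-0.027,0,0,0,0],[0.4,0,-0.055,0,0,0,0],[0.5,0,-0.068,0,0,0,0],[0.5,0,-0.068,0,0,0,0]]]' 40
```

```text
t: 17.8
eef_pos: [0.5643, 0.0637, 0.0835]
tool_rot: [-0.001, 0.998, 0.056, -0.0]
contact_force: [-2.0, -2.1, 5.1]
gripper_width: 0.212
t: 18.3
eef_pos: [0.5693, 0.0642, 0.0843]
tool_rot: [-0.001, 0.998, 0.056, -0.0]
contact_force: [-2.3, -2.6, 5.3]
gripper_width: 0.211
```

```bash
python3 -m creep '[[[0.2,0,-0.027,0,0,0,0],[0.4,0,-0.056,0,0,0,0],[0.5,0,-0.07,0,0,0,0],[0.5,0,-0.07,0,0,0,0]]]' 40;  python3 -m creep '[[[0.2,0,-0.026,0,0,0,0],[0.4,0,-0.053,0,0,0,0],[0.5,0,-0.066,0,0,0,0],[0.5,0,-0.066,0,0,0,0]]]' 40
```

```text
t: 18.8
eef_pos: [0.5744, 0.0648, 0.085]
tool_rot: [-0.001, 0.998, 0.056, -0.0]
contact_force: [-1.4, -2.0, 5.9]
gripper_width: 0.21
t: 19.3
eef_pos: [0.5795, 0.0654, 0.0857]
tool_rot: [-0.001, 0.998, 0.056, -0.0]
contact_force: [-1.8, -2.2, 5.1]
gripper_width: 0.21
```

```bash
python3 -m creep '[[[0.2,0,-0.022,0,0,0,0],[0.4,0,-0.045,0,0,0,0],[0.5,0,-0.054,0,0,0,0],[0.5,0,-0.054,0,0,0,0]]]' 40;  python3 -m creep '[[[0.2,0,-0.015,0,0,0,0],[0.4,0,-0.028,0,0,0,0],[0.5,0,-0.032,0,0,0,0],[0.5,0,-0.032,0,0,0,0]]]' 40
```

```text
t: 19.8
eef_pos: [0.5844, 0.0659, 0.0861]
tool_rot: [-0.001, 0.998, 0.056, -0.0]
contact_force: [-1.8, -1.9, 4.6]
gripper_width: 0.216
t: 20.3
eef_pos: [0.5894, 0.0665, 0.0865]
tool_rot: [-0.001, 0.998, 0.056, -0.0]
contact_force: [-0.3, -2.9, 5.2]
gripper_width: 0.216
```

```bash
python3 -m creep '[[[0.2,0,-0.005,0,0,0,0],[0.4,0,-0.01,0,0,0,0],[0.6,0,-0.01,0,0,0,0],[0.8,0,-0.008,0,0,0,0],[0.8,0,-0.008,0,0,0,0]]]' 40;  python3 -m creep '[[[0.2,0,0.005,0,0,0,0],[0.4,0,0.012,0,0,0,0],[0.6,0,0.02,0,0,0,0],[0.6,0,0.02,0,0,0,0]]]' 40
```

```text
t: 20.92
eef_pos: [0.5977, 0.0674, 0.0866]
tool_rot: [-0.001, 0.998, 0.056, 0.0]
contact_force: [0.1, -1.7, 5.2]
gripper_width: 0.211
t: 21.42
eef_pos: [0.6035, 0.0681, 0.0864]
tool_rot: [-0.001, 0.998, 0.056, 0.0]
contact_force: [0.1, -2.3, 5.3]
gripper_width: 0.213
```

```bash
python3 -m creep '[[[0.2,0,0.018,0,0,0,0],[0.4,0,0.035,0,0,0,0],[0.5,0,0.044,0,0,0,0],[0.5,0,0.044,0,0,0,0]]]' 40;  python3 -m creep '[[[0.2,0,0.025,0,0,0,0],[0.4,0,0.048,0,0,0,0],[0.5,0,0.058,0,0,0,0],[0.5,0,0.058,0,0,0,0]]]' 40;  python3 -m creep '[[[0.2,0,0.027,0,0,0,0],[0.4,0,0.054,0,0,0,0],[0.5,0,0.066,0,0,0,0],[0.5,0,0.066,0,0,0,0]]]' 40
```

```text
t: 21.92
eef_pos: [0.6085, 0.0686, 0.086]
tool_rot: [-0.001, 0.998, 0.056, 0.0]
contact_force: [0.3, -2.9, 5.6]
gripper_width: 0.211
t: 22.42
eef_pos: [0.6135, 0.0691, 0.0855]
tool_rot: [-0.001, 0.998, 0.056, 0.0]
contact_force: [0.5, -2.7, 5.7]
gripper_width: 0.213
t: 22.92
eef_pos: [0.6186, 0.0697, 0.0848]
tool_rot: [-0.001, 0.998, 0.056, 0.0]
contact_force: [-0.1, -2.3, 5.7]
gripper_width: 0.213
```

```bash
python3 -m creep '[[[0,0,0,0,0,0,0],[0,0,-0.2,0,0,0,0],[0,0,-1.5,0,0,0,0],[0,0,-4,0,0,0,0],[0,0,-7,0,0,0,0],[0,0,-7.5,0,0,0,0],[0,0,-7.5,0,0,0,0]]]' 40; python3 -c "
from h import *
yaw=-10.2;u=np.array([np.cos(np.radians(yaw)),np.sin(np.radians(yaw)),0])
c=np.array([.4677,.2724,0])
row(gp(c-.0105*u+[0,0,.0862],yaw,9,.08),yaw,9)
row(gp(c-.0105*u+[0,0,.0862],yaw,9,.02),yaw,9)"
```

```text
t: 23.8
eef_pos: [0.6174, 0.0701, 0.159]
tool_rot: [-0.001, 0.998, 0.056, -0.001]
contact_force: [0.1, -0.5, -4.1]
gripper_width: 0.212
P [0.448  0.2759 0.1464] row [-14.53 -22.35   1.33] [-0.025  0.158  0.289]
P [0.4572 0.2743 0.0872] row [-13.62 -22.07   7.26] [-0.025  0.158  0.289]
```

```bash
python3 -m creep '[[[-2,-3,0,0,0,0.03,0],[-5,-7.5,0,0,0.02,0.1,0],[-8,-12.5,0,-0.01,0.06,0.18,0],[-11,-17.5,0.5,-0.02,0.12,0.25,0],[-13.5,-21,1,-0.025,0.157,0.289,0],[-14.5,-22.3,1.3,-0.025,0.157,0.289,0],[-14.5,-22.3,1.3,-0.025,0.157,0.289,0],[-14.5,-22.3,1.3,-0.025,0.157,0.289,0]]]' 40; python3 -c "
from h import *
yaw=-10.2;u=np.array([np.cos(np.radians(yaw)),np.sin(np.radians(yaw)),0])
c=np.array([.4677,.2724,0])
row(gp(c-.0105*u+[0,0,.0862],yaw,9,.02),yaw,9)
row(gp(c-.0105*u+[0,0,.0862],yaw,9,.0),yaw,9)
for n in('side','top'):
  im,d=bot.read_camera(n);cv2.imwrite('pics/3%s.png'%n,cv2.resize(im[100:300,170:370] if n=='side' else im[200:380,150:350],None,fx=2.9,fy=2.9,interpolation=cv2.INTER_CUBIC))"
```

```text
t: 24.8
eef_pos: [0.4495, 0.2738, 0.1467]
tool_rot: [0.008, 0.993, -0.089, 0.078]
contact_force: [-0.2, -0.4, -4.8]
gripper_width: 0.21
P [0.4572 0.2743 0.0872] row [-0.19 -0.2   6.  ] [ 0.002  0.    -0.001]
P [0.4603 0.2737 0.0674] row [-0.19 -0.2   8.  ] [ 0.002  0.    -0.001]
```

View pics/3side.png

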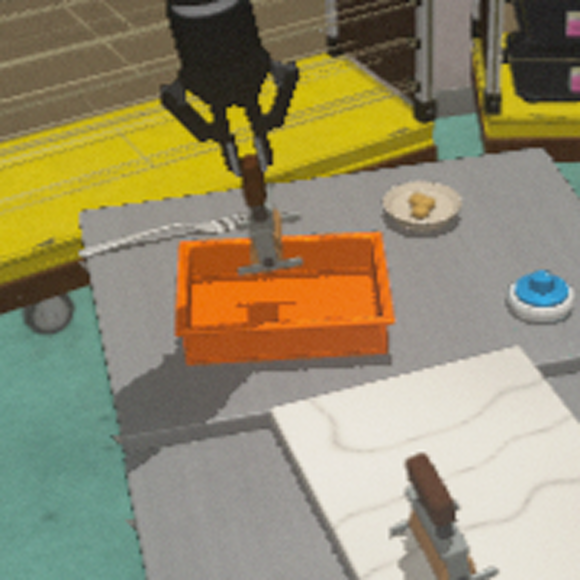

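View pics/3top.png

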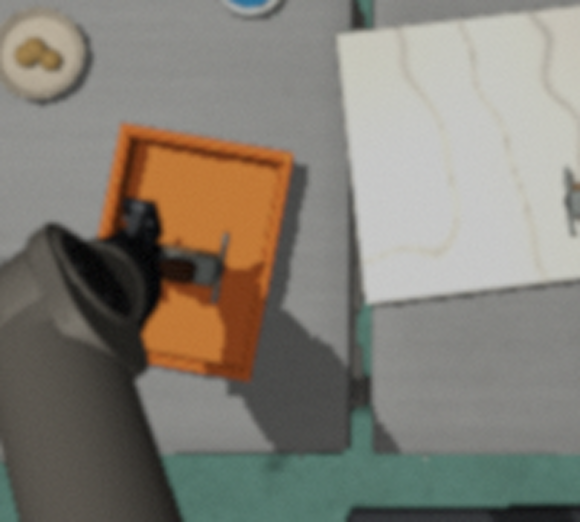

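```bash
python3 -m creep '[[[-0.2,-0.2,2,0,0,0,0],[-0.2,-0.2,4,0,0,0,0],[-0.2,-0.2,6,0,0,0,0],[-0.2,-0.2,6.8,0,0,0,0],[-0.2,-0.2,7.2,0,0,0,0],[-0.2,-0.2,7.4,0,0,0,0],[-0.2,-0.2,7.45,0,0,0,0],[-0.2,-0.2,7.5,0,0,0,0]]]' 40
```

```text
t: 25.9
eef_pos: [0.459, 0.2756, 0.0731]
tool_rot: [0.007, 0.993, -0.089, 0.078]
contact_force: [-0.2, -0.1, -4.3]
gripper_width: 0.208
```

```bash
for i in 1 2 ; do python3 -m creep '[[[0,0,0.05,0,0,0,0],[0,0,0.1,0,0,0,0],[0,0,0.15,0,0,0,0]]]' 40; done;  for i in 1 2 3 ; do python3 -m creep '[[[0,0,0.03,0,0,0,0],[0,0,0.06,0,0,0,0]]]' 40; done
```

```text
t: 26.28
eef_pos: [0.4591, 0.2753, 0.0712]
tool_rot: [0.007, 0.993, -0.089, 0.078]
contact_force: [0.4, -0.2, -3.9]
gripper_width: 0.213
t: 26.65
eef_pos: [0.4597, 0.2752, 0.0701]
tool_rot: [0.007, 0.993, -0.089, 0.078]
contact_force: [-0.9, -1.9, 2.2]
gripper_width: 0.214
t: 26.9
eef_pos: [0.4601, 0.2753, 0.0696]
tool_rot: [0.007, 0.993, -0.089, 0.078]
contact_force: [-0.8, -2.0, 4.4]
gripper_width: 0.213
t: 27.15
eef_pos: [0.4604, 0.2753, 0.0692]
tool_rot: [0.007, 0.993, -0.089, 0.079]
contact_force: [-0.5, -2.5, 6.6]
gripper_width: 0.213
t: 27.4
eef_pos: [0.4609, 0.2752, 0.0688]
tool_rot: [0.007, 0.993, -0.089, 0.079]
contact_force: [-0.5, -3.2, 9.1]
gripper_width: 0.218
```

```bash
python3 -m creep '[[[0,0,-0.03,0,0,0,0],[0,0,-0.06,0,0,0,0],[0,0,-0.06,0,0,0,0]]]' 40; python3 -c "
from h import *
o=bot.get_obs();p,r=tool()
print('tool-frame F',r.inv().apply(o['contact_force']),'M',r.inv().apply(o['torque']))
im,d=bot.read_camera('side');cv2.imwrite('pics/4.png',cv2.resize(im[140:240,210:320],None,fx=6,fy=6,interpolation=cv2.INTER_CUBIC))"
```

```text
t: 27.78
eef_pos: [0.4607, 0.2752, 0.0692]
tool_rot: [0.007, 0.993, -0.089, 0.079]
contact_force: [-0.0, -1.8, 5.1]
gripper_width: 0.21
tool-frame F [ 1.0827  1.7741 -4.9703] M [-0.5119  0.3366 -0.0126]
```

View pics/4.png

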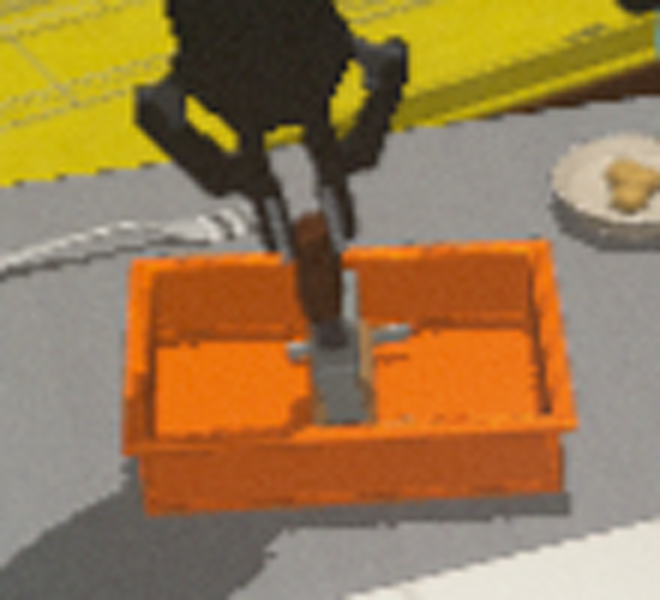

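```bash
python3 -m creep '[[[0,0,-0.04,0,0.01,0,0],[0,0,-0.07,0,0.02,0,0],[0,0,-0.07,0,0.02,0,0]]]' 40; python3 -c "
from h import *
o=bot.get_obs();p,r=tool()
print('tool-frame F',r.inv().apply(o['contact_force']),'M',r.inv().apply(o['torque']))"
```

```text
t: 28.2
eef_pos: [0.4595, 0.2753, 0.0694]
tool_rot: [0.008, 0.992, -0.088, 0.088]
contact_force: [0.8, -1.6, 4.2]
gripper_width: 0.215
tool-frame F [ 1.7669  1.4089 -3.9917] M [-0.3882  0.2468 -0.0701]
```

```bash
python3 -m creep '[[[0,0,-0.04,0,0,0,0],[0,0,-0.05,0,0,0,0],[0,0,-0.05,0,0,0,0]]]' 40; python3 -c "
from h import *
o=bot.get_obs();p,r=tool()
print('tool-frame F',r.inv().apply(o['contact_force']),'M',r.inv().apply(o['torque']))"
```

```text
t: 28.58
eef_pos: [0.4594, 0.2752, 0.0697]
tool_rot: [0.008, 0.992, -0.089, 0.088]
contact_force: [0.6, -1.0, 1.9]
gripper_width: 0.212
tool-frame F [ 1.0888  0.9278 -1.7132] M [-0.2761  0.3018  0.0211]
```

```bash
python3 -m creep '[[[0,0,0,0,0,0,0.24],[0,0,0,0,0,0,0.28],[0,0,0,0,0,0,0.4],[0,0,0,0,0,0,0.6],[0,0,0,0,0,0,0.9],[0,0,0,0,0,0,1],[0,0,0,0,0,0,1]]]' 40; python3 -c "
from h import *
im,d=bot.read_camera('side');cv2.imwrite('pics/5.png',cv2.resize(im[140:240,210:320],None,fx=6,fy=6,interpolation=cv2.INTER_CUBIC))"
```

```text
t: 29.45
eef_pos: [0.4593, 0.2752, 0.0697]
tool_rot: [0.008, 0.992, -0.089, 0.088]
contact_force: [-0.2, -0.1, -0.7]
gripper_width: 1.001
```

View pics/5.png

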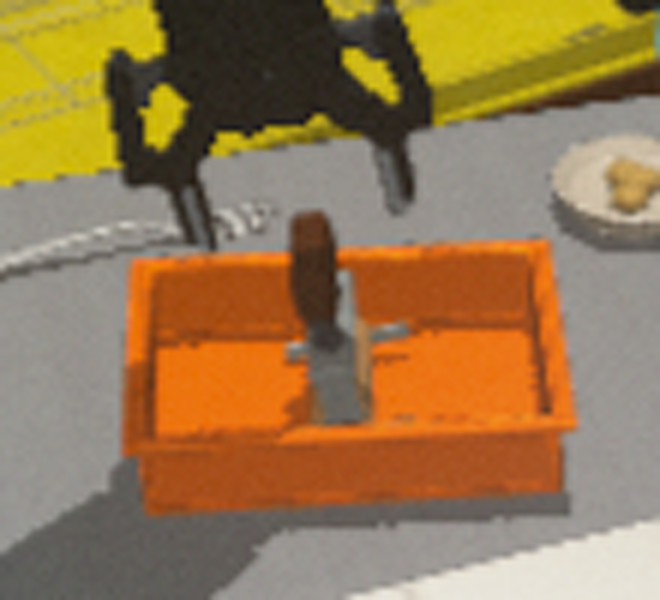

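```bash
python3 -m creep '[[[0,0,-1,0,0,0,1],[0,0,-4,0,0,0,1],[0,0,-8,0,0,0,1],[0,0,-13,0,0,0,1],[2,-5,-15,0,-0.1,0,1],[4,-10,-16,0,-0.17,0,1],[6,-15,-16,0,-0.17,0,1],[6,-20,-16,0,-0.17,0,1],[6,-22,-16,0,-0.17,0,1],[6,-22,-16,0,-0.17,0,1]]]' 40; python3 -c "
from h import *
for c in('top','side'):
  im,d=bot.read_camera(c); cv2.imwrite(f'pics/6{c}.png',im)
  P,uv=cloud(c,d)
  for n,x0,y0 in(('A',.467,.272),('B',.51,-.12)):
    for lo,hi in((.07,.14),(.05,.07)):
      m=(abs(P[:,0]-x0)<.06)&(abs(P[:,1]-y0)<.06)&(P[:,2]>lo)&(P[:,2]<hi); Q=P[m]
      if len(Q)>5: print(c,n,lo,Q.mean(0),Q[:,2].max(),cv2.minAreaRect(Q[:,:2].astype(np.float32)))
  for l in('cup','small_dish','dial_timer'):
    for s in bot.silhouettes(c,l)[:1]:
      Q,_=cloud(c,d,s['mask']); print(c,l,s['xy'],np.median(Q,0))
"
```

```text
t: 30.75
eef_pos: [0.528, 0.4878, 0.2374]
tool_rot: [0.001, 0.996, -0.088, 0.003]
contact_force: [-0.7, 0.0, 0.2]
gripper_width: 1.0
top A 0.07 [0.4539 0.2756 0.0996] 0.11051801883931028 ((0.45435386896133423, 0.2769921123981476), (0.06321548670530319, 0.022195501253008842), 79.9097671508789)
top A 0.05 [0.4634 0.2667 0.0585] 0.06812077485498896 ((0.46125873923301697, 0.27673912048339844), (0.08754593878984451, 0.023654434829950333), 78.162109375)
top B 0.07 [ 0.5074 -0.1206  0.1028] 0.12480065025933575 ((0.5085626244544983, -0.12353003770112991), (0.027723759412765503, 0.0865948423743248), 5.127177715301514)
top B 0.05 [ 0.5179 -0.1217  0.0617] 0.0699001467664089 ((0.5145937204360962, -0.12311588227748871), (0.027799922972917557, 0.08732255548238754), 6.209949016571045)
top cup [470.5, 324.1] [ 0.365  -0.4256  0.012 ]
top small_dish [160.8, 218.4] [0.6581 0.4257 0.0143]
top dial_timer [237.0, 196.7] [0.725  0.22   0.0235]
side A 0.07 [0.4537 0.2633 0.0948] 0.10492484020796461 ((0.45549947023391724, 0.2731805145740509), (0.06559796631336212, 0.019852211698889732), 78.58856964111328)
side A 0.05 [0.4605 0.2541 0.0583] 0.06866048370314687 ((0.4607688784599304, 0.2663912773132324), (0.08792275935411453, 0.020674817264080048), 78.12287902832031)
side B 0.07 [ 0.5064 -0.1392  0.0987] 0.11824813894505559 ((0.5091075897216797, -0.12925314903259277), (0.028041690587997437, 0.08349686115980148), 6.6837663650512695)
side B 0.05 [ 0.5093 -0.1475  0.0643] 0.06999854936445433 ((0.5109841227531433, -0.12821893393993378), (0.024221573024988174, 0.08900543302297592), 5.541954040527344)
side cup [288.7, 409.8] [ 0.3659 -0.4066  0.0263]
side small_dish [313.9, 170.1] [0.6597 0.4201 0.0127]
side dial_timer [357.0, 202.3] [0.7241 0.2048 0.0209]
```

View pics/6top.png

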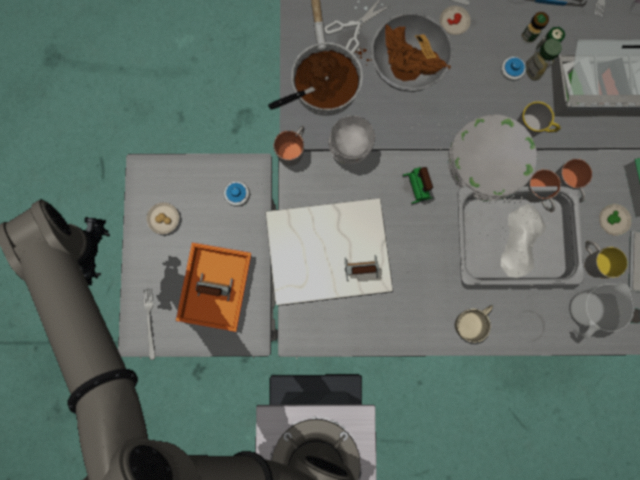

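View pics/6side.png

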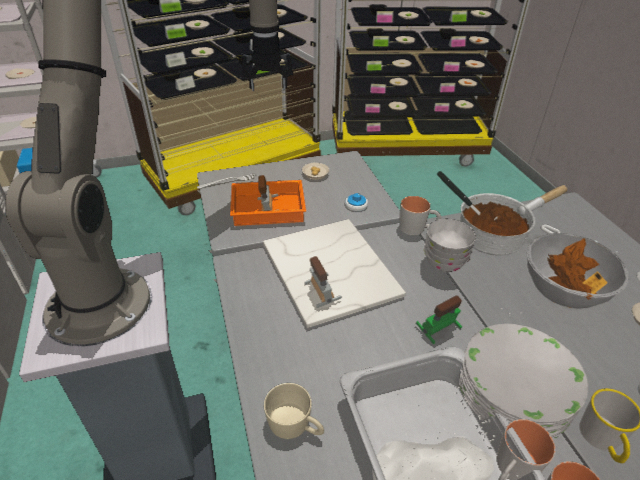

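```bash
python3 -c "
from station import bot
print(bot.hand_in())"
```

```text
the job is handed in; nothing more can be done
None
```

The untrue roller was the first one I took, the left one near the tray. It now stands in the orange reject tray, and I handed the job in at about 31.5 s.

- **Rolling:** I rolled it about 148 mm, roughly 1.5 turns, correcting its height in small steps. It rose and fell about 4.6 mm, with its peak returning after about 100 mm. Most force readings put it at 6 to 10 N on the slab. The highest was about 12.6 N. The lowest was about 3.7 N for one short step, where the barrel may have skidded, but there was ample extra roll afterwards.
- **Placing:** I set it down leaning about 10° so that it would not tip when released. It touched the floor about 1 to 2 mm earlier than I had calculated, so it was briefly pressed at about 13 N (limit 25 N). I eased that to about 5 N before letting go.
- **Last checks:**
  - The pictures show the roller standing near the middle of the tray.
  - The other roller stands untouched where it was on the slab. I did not roll it, because the first one clearly showed the fault.
  - The cup, dish and timer read within about 2 mm of where they started.
  - The gripper is open and clear of everything.
- **Not read directly:** I had no reading of the barrel's turn, so I inferred it from the distance travelled and the repeat of the rise and fall. I read the force only at the end of each move, so brief peaks in between would not have shown.

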